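Turn the leaf of the finish-sample book

ROBOT

A 6-joint arm with a two-finger parallel gripper is mounted at the origin on a cart in front of the work surface, level with it; the furniture and walls round the work are solid. World frame = base frame: x ahead of the robot, y to its left, z up, the work surface at z = 0. Lengths are in m, angles in rad, forces in N, time in s.
With the tool pointing down it reaches from about 0.25 to 0.725 m from the base axis. Payload 9.7 kg.
Tool frame: the origin (TCP) lies between the finger pads; the fingertips stand 11 mm ahead of it and the grasp point (between the pads) lies 8 mm behind it; z points along the fingers, y is the direction in which the jaws open and shut (so a half turn about z gives the same grasp; the last joint's range is limited). The gripper opens to 85 mm and grips with 20 to 120 N. Pads are 22 mm wide; open, the fingers measure 114 mm over their backs; the gripper's body (76 mm by 85 mm) begins 54 mm behind the grasp point. The pads swing forward as they close: fully open they stand 13 mm farther back than shut.
Start: joints at [-1.128, 0.087, 0.176, 1.66, 0, 1.571], TCP at [0.236, -0.497, 0.242] pointing down, gripper open.
Joint ranges: [-3.13, 3.13], [-0.85, 1.81], [-1.15, 1.24], [-2.2, 2.28], [-1.44, 1.52], [-3.14, 3.14]. Speed limits (rad/s): [2.22, 2.22, 2.57, 3.14, 3.14, 3.14].

INTERFACE

Orientations are given as a unit quaternion [w, x, y, z].
In Python, from plant import env gives the robot as it stands. The module is installed in compiled form; this text tells all that it offers. Calls block until the motion is done:
- env.goto(position, orientation): joint-space move of the TCP to a pose.
- env.servo_line(position, frame=None, rate=0.15, guard=None): straight line of the TCP; frame=None keeps the orientation; rate is the mean speed in m/s. With guard (N) it stops when the force on the tool has changed by that much, and returns True; else False.
- env.set_joints(angles): joint-space move.
- env.release() and env.grasp(strength=None): open the fingers fully, or close them until they stop; strength is the grip in N (None keeps the last).
- env.dwell(seconds).
- env.ik(position, orientation): joint angles nearest the present ones, or None.
- env.get_state(): the state.
- env.capture(name): name is "scene" or "side" or "wrist"; returns the picture (384x512x3 uint8, blue, green, red); there is no depth.
- env.camera_model(name): a dict with "K" (3x3 intrinsics, pixels), "world_from_camera" (4x4, takes a point from camera to world coordinates). Camera axes: x right, y down, z forward; pixel columns grow to the right and rows downward; lengths in m; the calibration is good to about 2 mm. The wrist camera is an equidistant fisheye: a pixel r from the principal point sees the ray r / f radians off the axis. A picture is of the moment at which its call begins: read the wrist's pose just before it. camera_model takes no time and is no camera call; for the wrist camera it gives the pose at the moment of the call.
A pose or a line that the arm cannot do raises env.Unreachable and nothing moves.
- env.job_done(): hands the job in, once; it reports no verdict.
The state is a dict: "time_s": time; "joint_pos": joint angles; "qd": joint speeds; "joint_torque": joint torques, N m; "eef_pos": TCP position; "tool_rot": TCP orientation; "wrist_force": force on the tool from outside, world axes, zero at the start; "wrist_torque": the same for the moment, N m; "opening": opening from 0.0 (shut) to 1.0 (fully open).
Only numpy, scipy, OpenCV 4.12 (cv2) and the standard library are available. Lean on these libraries where they do the work, as an engineer would, in place of code of your own. Each camera call takes 0.05 s, during which the arm holds its last target.

TASK

The top leaf of the wooden finish-sample book on the bench has been left ajar on the side nearest the robot. With the fingertips, push it up and turn it gently over the spine until it lies fully flat on the empty far half of the base, then let go of it. Pinch, grasp and lift nothing; the shorter leaf underneath stays lying where it is, the book stays where it stands, and nothing else on the bench is disturbed.

Things in the scene. Friction and masses are not known exactly. Their poses are not given: they have to be found in the camera images.
- book: finish-sample book: loose 1.5 kg wooden base, steel spine rod across it, two plywood leaves hinged on the rod. Origin on the bench under the middle of the spine; +x square to the spine, away from the robot, to the empty half; y along the spine, z up. Base 80 wide (y), 30 high, from 78 on the near side (-x) to 115 on the far side; steel posts at the spine's ends (y +-33) up to z = 43.
- spine (a point): middle of the hinge axis (steel rod of radius 3 along the book's y), 36 mm above the bench; steel knuckles round it reach 5.5 mm from the axis. The point turns with the book.
- leaf_edge (a point): middle of the top leaf's free edge, 105 mm from the hinge axis. The leaf: plywood, 60 wide along the spine, 5 thick, 0.09 kg (+-40 %), three round wood samples on its outer face; the edge sticks out 27 mm beyond base and shorter leaf, open space below. The frame turns with the leaf: x from the free edge to the spine, z out of the face with the samples.
- top_leaf (a joint): angle of the top leaf (rad): 0 lying toward the robot on the shorter leaf, 1.57 upright, 3.14 (stop) flat on the far half of the base, its upper face then 36 mm above the bench. Starts ajar at 0.4 to 0.75. Stiff hinge (0.15 N m friction): the leaf stays at any angle it is left at, does not fall, and needs 2 to 3 N at its edge to move.
- next_leaf (a joint): angle of the shorter plywood leaf beneath (rad), reaching 78 mm from the hinge axis, 60 wide, 5 thick, with three rectangular wood samples; 0 = lying flat on the near half of the base, its top face 36 mm above the bench. Same stiff hinge. It starts at 0 and must stay there.
- wax_tin: bystander: round tin 67 across, 32 high, on the low batten left of the book. Origin at the centre of its underside.
- abrasive_roll: bystander: roll of abrasive 74x59x50, left of the book near the front edge of the bench. Origin under its centre.
- offcut_a: bystander: small wood offcut 32x47x22 near the front edge of the bench, to the right. Origin under its centre.
- blank_a: bystander: sawn wood blank 67x59x36, on the bench well to the left, beyond two low battens. Origin under its centre.

How it is judged:
By the outcome, as a careful person would: the job done as asked, in the order asked, and still so for the second after the job is handed in, with the robot touching nothing.
It also fails if it takes over 35 s, if anything falls off the work surface, if the arm or the gripper's body presses on something with over 40 N, if the wrist force passes 120 N, or if a joint passes its speed limit or range.

## Working session

There is one attempt and no reset: what is moved stays moved. The work goes in short steps, each a Python script; the robot and the scene stay as the last script left them, time stands still between calls to the robot, and variables do not carry over. Pictures are saved under pics/ and viewed, and the job is handed in when it is done.

```bash
mkdir -p pics
python3 - <<'E'
from plant import env
import cv2
for n in("scene","side","wrist"):
    im=env.capture(n); cv2.imwrite(f"pics/{n}0.png",im)
    m=env.camera_model(n); print(n,m["K"],m["world_from_camera"])
s=env.get_state(); print(s)
E
```

```text
scene [[464.5187185    0.         252.96718894]
 [  0.         464.5187185  190.81006088]
 [  0.           0.           1.        ]] [[ 0.76999258 -0.48604245  0.41336928 -0.06305591]
 [-0.63802687 -0.59236968  0.49195515 -0.77943396]
 [ 0.00575634 -0.64254252 -0.76622841  1.11696425]
 [ 0.          0.          0.          1.        ]]
side [[382.83780507   0.         257.16920805]
 [  0.         382.83780507 188.19557776]
 [  0.           0.           1.        ]] [[ 0.53818725 -0.43149458  0.72399372 -0.21493868]
 [-0.8427099  -0.26127943  0.4707155  -0.56012908]
 [-0.01394652 -0.86344976 -0.50424202  0.55630996]
 [ 0.          0.          0.          1.        ]]
wrist [[297.31863964   0.         253.77926423]
 [  0.         297.31863964 191.34222171]
 [  0.           0.           1.        ]] [[ 0.4286249  -0.87064235 -0.24137645  0.29779451]
 [-0.90348145 -0.41345923 -0.11301652 -0.46777649]
 [-0.00140235  0.26652084 -0.96382814  0.37341421]
 [ 0.          0.          0.          1.        ]]
{'time_s': 0.15, 'joint_pos': array([-1.12799714e+00,  8.73264356e-02,  1.75328249e-01,  1.65979561e+00,
        2.26302633e-06,  1.57079539e+00]), 'qd': array([-9.03845207e-04, -3.09415616e-03,  3.65143505e-03,  1.14736495e-03,
        1.41235419e-03, -4.08127374e-05]), 'joint_torque': array([-5.06571396e-04, -5.20761573e+01,  4.65045118e+01,  1.38256568e-02,
       -1.95652484e-05, -3.62760222e-07]), 'eef_pos': array([ 0.23559141, -0.49681236,  0.24175614]), 'tool_rot': array([-4.86807737e-04,  9.75590837e-01,  2.19595696e-01, -1.08415230e-04]), 'wrist_force': array([-0.04388799,  0.10285578,  0.7134758 ]), 'wrist_torque': array([0.00088254, 0.07055924, 0.0196135 ]), 'opening': 0.9997427751470706}
```

View pics/scene0.png

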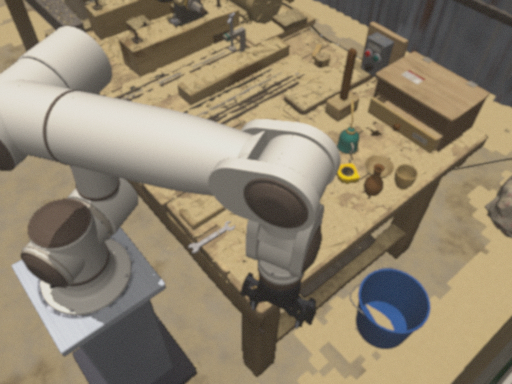

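View pics/side0.png

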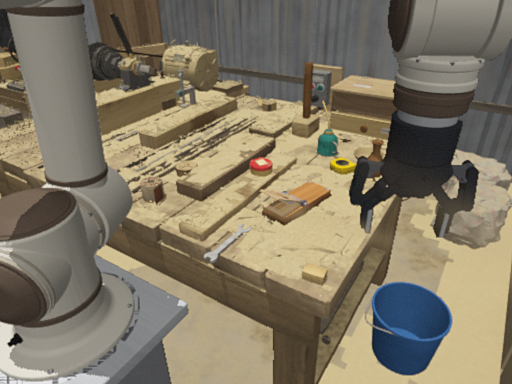

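View pics/wrist0.png

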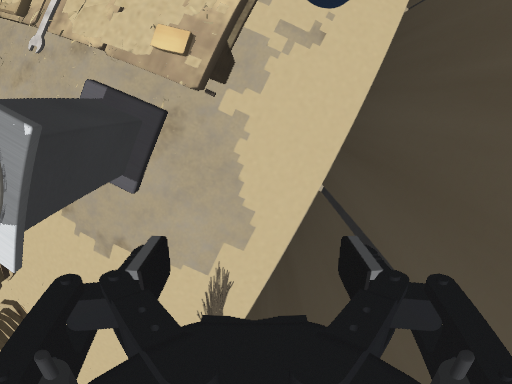

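The book is in the side view at about (297,202); the arm hides it in the scene view. I'll enlarge the side view and get a rough position.

```bash
cat > h.py <<'E'
import numpy as np, cv2
from plant import env
def ray(n,uv,m=None):
    m=m or env.camera_model(n); K=m["K"];T=np.array(m["world_from_camera"])
    x=(uv[0]-K[0][2])/K[0][0]; y=(uv[1]-K[1][2])/K[1][1]
    if n=="wrist":
        r=np.hypot(x,y); d=np.array([x/r*np.sin(r),y/r*np.sin(r),np.cos(r)]) if r>0 else np.array([0,0,1.])
    else: d=np.array([x,y,1.]); d/=np.linalg.norm(d)
    return T[:3,3],T[:3,:3]@d
def onz(n,uv,z,m=None):
    o,d=ray(n,uv,m); return o+d*(z-o[2])/d[2]
def tri(a,b):
    (o1,d1),(o2,d2)=a,b
    A=np.stack([d1,-d2],1); t=np.linalg.lstsq(A,o2-o1,rcond=None)[0]
    p,q=o1+t[0]*d1,o2+t[1]*d2
    return (p+q)/2,np.linalg.norm(p-q)
E
python3 - <<'E'
from h import *
im=cv2.imread("pics/side0.png")
cv2.imwrite("pics/side0z.png",cv2.resize(im[140:290,190:390],None,fx=4,fy=4,interpolation=cv2.INTER_CUBIC))
for uv in[(297,202),(261,165),(315,273)]: print(uv,onz("side",uv,0.03))
E
```

```text
(297, 202) [ 0.53451304 -0.19383102  0.03      ]
(261, 165) [ 0.66466452 -0.00349415  0.03      ]
(315, 273) [ 0.32049444 -0.34470618  0.03      ]
```

View pics/side0z.png

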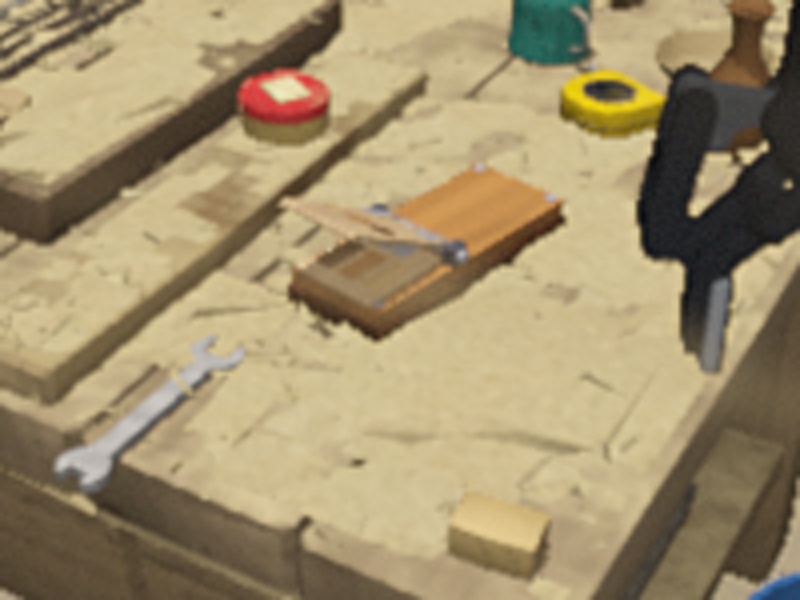

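The zoom shows the spine posts at about (380,212) and (455,250), which is side px (285,193) and (304,202.5). The leaf is raised toward the robot. Next I'll look from above with the wrist camera.

Run:
```python
from h import *
for uv in[(285,193),(303.75,202)]: print(uv,onz("side",uv,0.040))
from scipy.spatial.transform import Rotation as R
s=env.get_state(); q=s["tool_rot"]; r=R.from_quat(np.roll(q,-1)); print(r.as_matrix())
# rotate by j1 change: aim at book radial direction
az0=np.arctan2(-.497,.236); az=np.arctan2(-.19,.40)
r2=R.from_euler('z',az-az0)*r; q2=np.roll(r2.as_quat(),1)
print(env.ik([.40,-.19,.30],q2))
env.goto([.40,-.19,.30],q2)
env.dwell(.3)
m=env.camera_model("wrist"); im=env.capture("wrist"); cv2.imwrite("pics/w1.png",im)
np.savez("w1.npz",K=m["K"],T=m["world_from_camera"])
im2=env.capture("scene"); cv2.imwrite("pics/scene1.png",im2)
im2=env.capture("side"); cv2.imwrite("pics/side1.png",im2)
s=env.get_state();print(s["time_s"],s["eef_pos"])
```

```text
(285, 193) [ 0.54308447 -0.15378243  0.04      ]
(303.75, 202) [ 0.52905888 -0.21523909  0.04      ]
[[ 9.03555437e-01  4.28470992e-01 -4.25339577e-04]
 [ 4.28471203e-01 -9.03554987e-01  9.02235300e-04]
 [ 2.26395827e-06 -9.97465371e-04 -9.99999503e-01]]
[-4.43450060e-01 -1.36146833e-01  7.11162612e-02  1.77905688e+00
  2.78599293e-06  1.57131969e+00]
1.925 [ 0.39993573 -0.19022586  0.29991542]
```

View pics/w1.png

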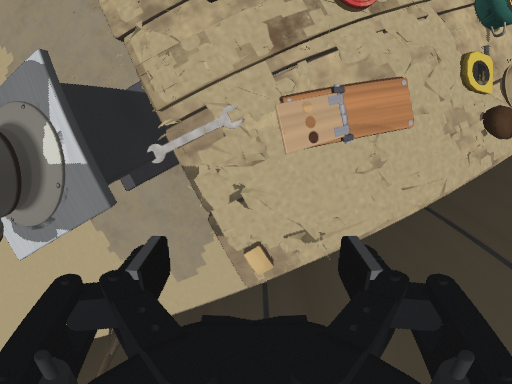

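View pics/scene1.png

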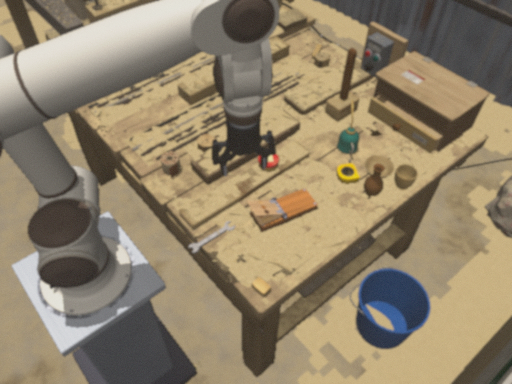

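Run:
```python
import cv2
im=cv2.imread("pics/w1.png")
cv2.imwrite("pics/w1z.png",cv2.resize(im[60:170,265:425],None,fx=5,fy=5,interpolation=cv2.INTER_CUBIC))
im=cv2.imread("pics/side1.png")
cv2.imwrite("pics/side1z.png",cv2.resize(im[150:250,240:350],None,fx=6,fy=6,interpolation=cv2.INTER_CUBIC)[:,:])
im=cv2.imread("pics/scene1.png")
cv2.imwrite("pics/scene1z.png",cv2.resize(im[170:240,235:335],None,fx=7,fy=7,interpolation=cv2.INTER_CUBIC)[:,:])
```

```text
(no output)
```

View pics/w1z.png

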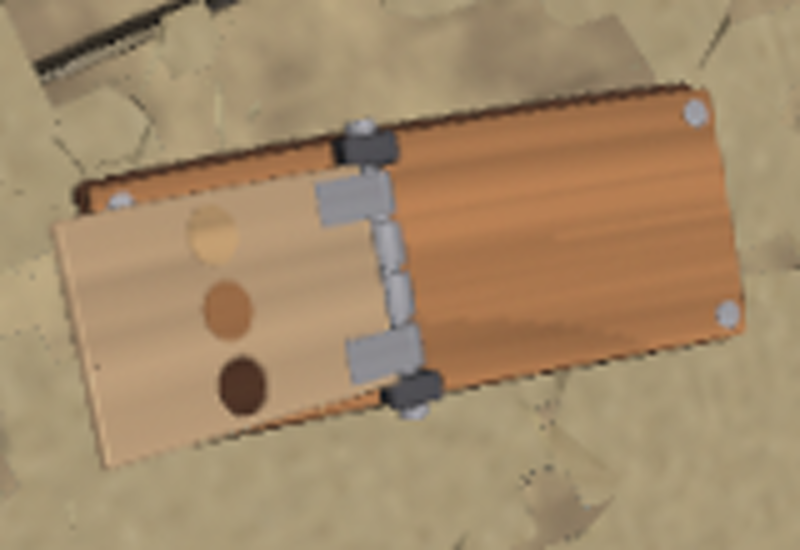

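View pics/side1z.png

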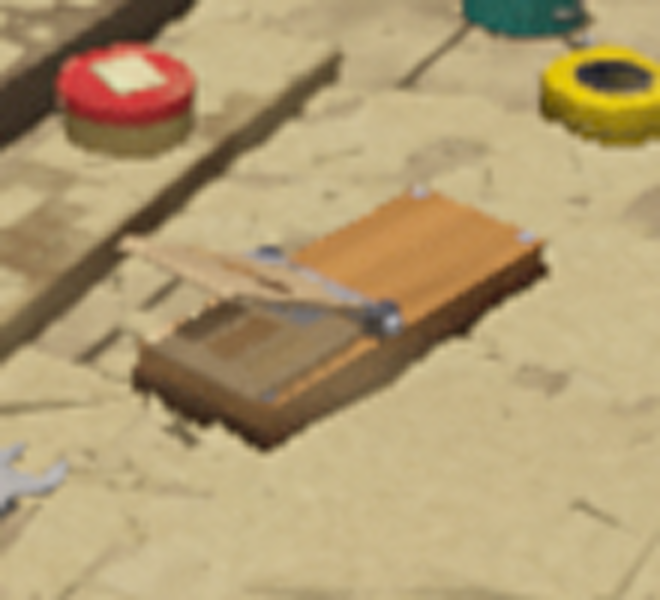

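View pics/scene1z.png

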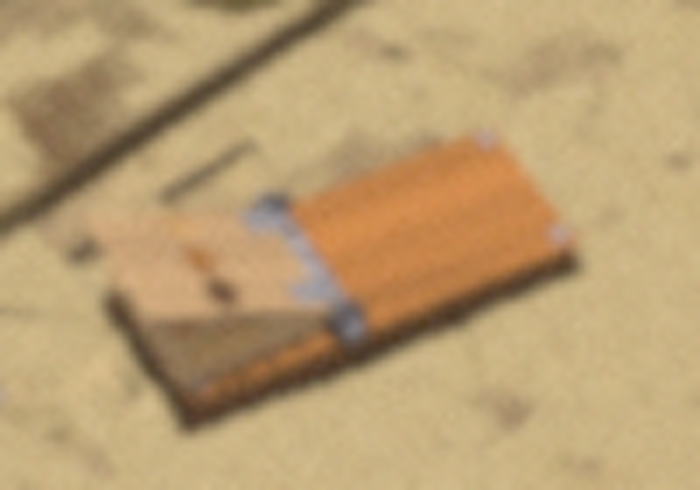

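Wrist zoom: far base corners are at (708,90) and (743,333), posts at (366,148) and (412,388), and free-edge corners at (55,222) and (107,467). In the side zoom the left edge corner is at (125,240). Computing the book frame and leaf angle, with cross-checks.

```bash
cat > meas.py <<'E'
from h import *
d=np.load("w1.npz"); M={"K":d["K"],"world_from_camera":d["T"]}
def wz(x,y): return (265+(x+.5)/5-.5,60+(y+.5)/5-.5)
def sz(x,y): return (240+(x+.5)/6-.5,150+(y+.5)/6-.5)
def cz(x,y): return (235+(x+.5)/7-.5,170+(y+.5)/7-.5)
f=[onz("wrist",wz(*p),.030,M) for p in[(708,90),(743,333)]]
p=[onz("wrist",wz(*q),.043,M) for q in[(366,148),(412,388)]]
print("far",f,np.linalg.norm(f[0]-f[1])); print("posts",p,np.linalg.norm(p[0]-p[1]))
sp=(p[0]+p[1])/2; fm=(f[0]+f[1])/2
print("spine",sp,"farmid",fm,"dist",np.linalg.norm((fm-sp)[:2]))
yd=(f[0]-f[1])+(p[0]-p[1]); yaw1=np.arctan2(-yd[0],yd[1]); v=fm-sp; yaw2=np.arctan2(v[1],v[0]); print("yaw",yaw1,yaw2)
# side / scene checks
print("side far",[onz("side",sz(*q),.03) for q in[(420,188),(547,240)]], "scene far",[onz("scene",cz(*q),.03) for q in[(490,132),(577,245)]])
print("side posts",[onz("side",sz(*q),.04) for q in[(268,255),(383,318)]],"scene",[onz("scene",cz(*q),.04) for q in[(268,210),(347,322)]])
yaw=(yaw1+yaw2)/2; sp=np.r_[(sp)[:2],.036]
X=np.array([np.cos(yaw),np.sin(yaw),0]);Y=np.array([-X[1],X[0],0])
for q in[(55,222),(107,467)]:
    o,dd=ray("wrist",wz(*q),M); a=o-sp
    A=(dd@X)**2+dd[2]**2;B=2*((a@X)*(dd@X)+a[2]*dd[2]);C=(a@X)**2+a[2]**2-.105**2
    for t in np.roots([A,B,C]):
        P=a+t*dd; print("edge",P@X,P@Y,P[2],"ang",np.arctan2(P[2],-P@X))
for n,m,uv in(("side",None,sz(125,240)),("scene",None,cz(92,212))):
    P,e=tri(ray("wrist",wz(55,222),M),ray(n,uv)); a=P-sp; print(n,P,e,a@X,a@Y,a[2],np.arctan2(a[2],-a@X))
P,e=tri(ray("wrist",wz(107,467),M),ray("scene",cz(150,320))); a=P-sp; print("R scene",e,a@X,a@Y,a[2])
E
python3 meas.py
```

```text
far [array([ 0.65504845, -0.16992918,  0.03      ]), array([ 0.63785296, -0.24049361,  0.03      ])] 0.07262936087843294
posts [array([ 0.54356848, -0.14764504,  0.043     ]), array([ 0.5293725 , -0.21179199,  0.043     ])] 0.06569898087173047
spine [ 0.53647049 -0.17971852  0.043     ] farmid [ 0.64645071 -0.2052114   0.03      ] dist 0.1128961246512368
yaw -0.22894190358771768 -0.22777267550396255
side far [array([ 0.65112839, -0.17291158,  0.03      ]), array([ 0.63725349, -0.24251724,  0.03      ])] scene far [array([ 0.65189717, -0.17468736,  0.03      ]), array([ 0.63682867, -0.24395981,  0.03      ])]
side posts [array([ 0.54615249, -0.14983962,  0.04      ]), array([ 0.52617762, -0.21575225,  0.04      ])] scene [array([ 0.54203056, -0.15179887,  0.04      ]), array([ 0.52804495, -0.21738034,  0.04      ])]
edge -0.08032817801339125 0.02902206339890128 -0.06761940414591788 ang -0.6997079991390236
edge -0.08945969350073903 0.027930728238864246 0.054972386147536634 ang 0.5510082661709471
edge -0.0800344585196453 -0.049672899767600795 -0.06796679666916183 ang -0.704040579188072
edge -0.08928425809342497 -0.029844581301766378 0.055256866149888506 ang 0.5541913642239563
side [ 0.45612849 -0.13262152  0.08768377] 0.0008058943752200536 -0.08891799697301549 0.02768669376959001 0.0516837673071299 0.5265201611165619
scene [ 0.45771187 -0.13349239  0.08709184] 0.0042609096052229605 -0.08717857719456913 0.02719687621286744 0.05109184294486522 0.5301061479900521
R scene 0.0009552762414438039 -0.08832285813836382 -0.03108950582405379 0.0485036195031241
```

Measurements agree: spine at about (0.536,-0.182), yaw -0.228, leaf angle about 0.54, and the edge point matches the 105 mm radius and ±30 mm width. Plan: shut the fingers and point the tool forward, pitching down as the leaf turns. The camera stays on the upper/far side, and the fingertip pushes the underside at r≈93 mm. Checking IK first.

```bash
cat > path.py <<'E'
from h import *
from scipy.spatial.transform import Rotation as R
SP=np.array([.536,-.182,.036]); YAW=-.228
X=np.array([np.cos(YAW),np.sin(YAW),0]);Y=np.array([-X[1],X[0],0]);Z=np.array([0,0,1.])
def quat(phi):
    z=np.cos(phi)*X-np.sin(phi)*Z; x=np.sin(phi)*X+np.cos(phi)*Z
    return np.roll(R.from_matrix(np.stack([x,-Y,z],1)).as_quat(),1),x,z
def phi_of(th,p0=.25): return p0+(np.pi/2-p0)*(th-.54)/(np.pi-.54)
def pose(th,r=.093,phi=None,off=(0,0,0),p0=.25):
    """TCP pose that puts the contact point of the tip on the leaf's underside line"""
    phi=phi_of(th,p0) if phi is None else phi
    q,x,z=quat(phi)
    c=SP+r*(-np.cos(th)*X+np.sin(th)*Z)+off[0]*X+off[1]*Y+off[2]*Z
    w=np.clip((np.pi/2-(th-phi))/.5,-1,1)   # upper corner -> middle when flat
    return c-.011*z-.011*w*x,q
E
python3 - <<'E'
from path import *
print(np.round(env.get_state()["joint_pos"],3))
for p0 in(.1,.25,.4):
    print(p0)
    for off in[(-.08,0,.12),(-.08,0,0),(0,0,0)]:
        p,q=pose(.42,off=off,p0=p0); j=env.ik(p,q); print(off,p.round(3),None if j is None else np.round(j,3))
    for th in np.linspace(.54,np.pi,8):
        p,q=pose(th,p0=p0); j=env.ik(p,q); print(round(th,2),p.round(3),None if j is None else np.round(j,3))
E
```

```text
[-0.444 -0.136  0.071  1.779 -0.     1.571]
0.1
(-0.08, 0, 0.12) [ 0.364 -0.142  0.183] None
(-0.08, 0, 0) [ 0.364 -0.142  0.063] None
(0, 0, 0) [ 0.442 -0.16   0.063] None
0.54 [ 0.447 -0.161  0.074] None
0.91 [ 0.467 -0.166  0.102] None
1.28 [ 0.496 -0.173  0.121] None
1.65 [ 0.528 -0.18   0.128] [-0.386 -0.683 -0.904  0.516  0.118  3.035]
2.03 [ 0.561 -0.188  0.122] [-0.359 -0.407 -0.641  0.71   0.077  3.036]
2.4 [ 0.592 -0.195  0.106] [-0.338 -0.141 -0.38   0.914  0.045  3.041]
2.77 [ 0.615 -0.2    0.08 ] [-0.323  0.113 -0.128  1.121  0.02   3.048]
3.14 [ 0.627 -0.203  0.047] [-0.313  0.355  0.115  1.33   0.     3.056]
0.25
(-0.08, 0, 0.12) [ 0.363 -0.142  0.185] None
(-0.08, 0, 0) [ 0.363 -0.142  0.065] None
(0, 0, 0) [ 0.441 -0.16   0.065] None
0.54 [ 0.445 -0.161  0.076] None
0.91 [ 0.466 -0.166  0.104] None
1.28 [ 0.495 -0.173  0.123] None
1.65 [ 0.528 -0.18   0.129] [-0.379 -0.613 -0.816  0.619  0.104  3.031]
2.03 [ 0.561 -0.188  0.123] [-0.354 -0.354 -0.573  0.789  0.068  3.035]
2.4 [ 0.591 -0.195  0.106] [-0.336 -0.105 -0.334  0.966  0.04   3.041]
2.77 [ 0.615 -0.2    0.08 ] [-0.322  0.132 -0.103  1.148  0.018  3.049]
3.14 [ 0.627 -0.203  0.047] [-0.313  0.355  0.115  1.33   0.     3.056]
0.4
(-0.08, 0, 0.12) [ 0.362 -0.142  0.187] None
(-0.08, 0, 0) [ 0.362 -0.142  0.067] None
(0, 0, 0) [ 0.44  -0.16   0.067] None
0.54 [ 0.444 -0.161  0.078] None
0.91 [ 0.466 -0.166  0.106] None
1.28 [ 0.495 -0.173  0.124] [-0.403 -0.8   -0.96   0.582  0.129  3.024]
1.65 [ 0.529 -0.18   0.13 ] [-0.373 -0.539 -0.727  0.719  0.089  3.028]
2.03 [ 0.561 -0.188  0.124] [-0.35  -0.298 -0.504  0.866  0.059  3.034]
2.4 [ 0.591 -0.195  0.106] [-0.334 -0.068 -0.288  1.019  0.035  3.042]
2.77 [ 0.614 -0.2    0.08 ] [-0.322  0.151 -0.078  1.175  0.016  3.049]
3.14 [ 0.627 -0.203  0.047] [-0.313  0.355  0.115  1.33   0.     3.056]
```

Near-horizontal forward poses are out of range, so I'll scan which tool directions are feasible at the start contact.

Run:
```python
from path import *
def q_of(al,phi,roll):
    z=np.cos(phi)*(np.cos(al)*X+np.sin(al)*Y)-np.sin(phi)*Z
    h=np.cross(z,Z); h/=np.linalg.norm(h); u=np.cross(h,z)
    x=np.cos(roll)*u+np.sin(roll)*h
    return np.roll(R.from_matrix(np.stack([x,np.cross(z,x),z],1)).as_quat(),1),z
for th in(.45,.9,1.3):
    c=SP+.093*(-np.cos(th)*X+np.sin(th)*Z)
    print(th)
    for al in np.deg2rad(np.arange(-150,181,30)):
        row=[]
        for phi in(.1,.3,.5,.7,.9,1.1):
            s=""
            for k,roll in enumerate((0,np.pi/2,np.pi,-np.pi/2)):
                q,z=q_of(al,phi,roll)
                s+= str(k) if env.ik(c-.011*z,q) is not None else "-"
            row.append(s)
        print(round(np.rad2deg(al)),row)
```

```text
0.45
-150 ['----', '----', '0123', '0123', '0123', '0123']
-120 ['----', '0123', '0123', '0123', '0123', '0123']
-90 ['0123', '0123', '0123', '0123', '0123', '0123']
-60 ['----', '0123', '0123', '0123', '0123', '0123']
-30 ['----', '----', '----', '----', '0123', '0123']
0 ['----', '----', '----', '----', '0123', '0123']
30 ['----', '----', '0123', '0123', '0123', '0123']
60 ['0123', '0123', '0123', '0123', '0123', '0123']
90 ['0123', '0123', '0123', '0123', '0123', '0123']
120 ['----', '----', '0123', '0123', '0123', '0123']
150 ['----', '----', '----', '0123', '0123', '0123']
180 ['----', '----', '----', '0123', '0123', '0123']
0.9
-150 ['----', '----', '----', '0123', '0123', '0123']
-120 ['----', '----', '0123', '0123', '0123', '0123']
-90 ['0123', '0123', '0123', '0123', '0123', '0123']
-60 ['----', '0123', '0123', '0123', '0123', '0123']
-30 ['----', '----', '----', '0123', '0123', '0123']
0 ['----', '----', '----', '----', '0123', '0123']
30 ['----', '----', '0123', '0123', '0123', '0123']
60 ['0123', '0123', '0123', '0123', '0123', '0123']
90 ['----', '0123', '0123', '0123', '0123', '0123']
120 ['----', '----', '0123', '0123', '0123', '0123']
150 ['----', '----', '----', '0123', '0123', '0123']
180 ['----', '----', '----', '0123', '0123', '0123']
1.3
-150 ['----', '----', '----', '0123', '0123', '0123']
-120 ['----', '----', '0123', '0123', '0123', '0123']
-90 ['0123', '0123', '0123', '0123', '0123', '0123']
-60 ['0123', '0123', '0123', '0123', '0123', '0123']
-30 ['----', '----', '0123', '0123', '0123', '0123']
0 ['----', '----', '----', '0123', '0123', '0123']
30 ['----', '0123', '0123', '0123', '0123', '0123']
60 ['0123', '0123', '0123', '0123', '0123', '0123']
90 ['----', '0123', '0123', '0123', '0123', '0123']
120 ['----', '----', '----', '0123', '0123', '0123']
150 ['----', '----', '----', '----', '0123', '0123']
180 ['----', '----', '----', '----', '0123', '0123']
```

Tool directions coming from the right (60° from book +x toward +y, nearly horizontal) are reachable, and geometrically only the tip then touches the leaf. I'll shut the gripper and check the tip's size.

Run:
```python
from path import *
env.grasp(20); 
im=env.capture("wrist"); cv2.imwrite("pics/w2.png",im); s=env.get_state(); print(s["time_s"],s["opening"],s["eef_pos"])
m=env.camera_model("wrist"); T=m["world_from_camera"]; q=s["tool_rot"]
Rt=R.from_quat(np.roll(q,-1)).as_matrix(); 
np.savez("cam.npz",off=Rt.T@(T[:3,3]-s["eef_pos"]),Rc=Rt.T@T[:3,:3]); print(Rt.T@(T[:3,3]-s["eef_pos"]),Rt.T@T[:3,:3])
cv2.imwrite("pics/w2z.png",cv2.resize(im[200:384,130:380],None,fx=3,fy=3))
```

```text
2.7417 -0.001194017698987692 [ 0.40001482 -0.18997473  0.3000067 ]
[ 0.06818176  0.00096693 -0.13166186] [[ 1.44123152e-04 -9.63880180e-01 -2.66336210e-01]
 [ 9.99999959e-01  2.04942307e-04 -2.00561094e-04]
 [ 2.47900421e-04 -2.66336170e-01  9.63880170e-01]]
```

View pics/w2z.png

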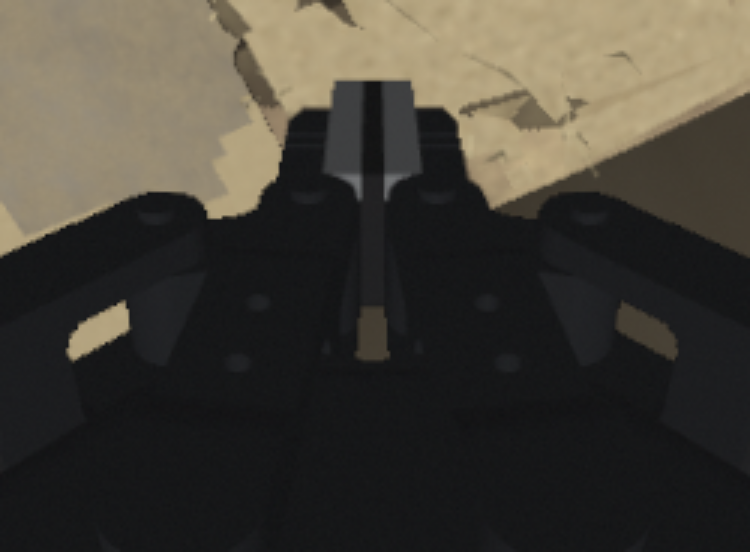

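The shut tip appears as a grey pad at zoom (335..412, row 80). A wider black part starts at row 105 (290..460), and the big linkages begin at row ~190.

```bash
python3 - <<'E'
from h import *
c=np.load("cam.npz");T=np.eye(4);T[:3,:3]=c["Rc"];T[:3,3]=c["off"]
m={"K":env.camera_model("wrist")["K"],"world_from_camera":T}
for p in[(335,80),(412,80),(290,105),(460,105),(265,190),(487,190),(180,190),(322,175),(422,175)]:
    o,d=ray("wrist",(130+p[0]/3,200+p[1]/3),m)
    print(p,[ (o+d*(x-o[0])/d[0]).round(4)[1:] for x in(.011,-.011)])
E
python3 - <<'E'
import sys; sys.path.insert(0,'.')
from path import *
def d_of(al,phi): return np.cos(phi)*(np.cos(al)*X+np.sin(al)*Y)-np.sin(phi)*Z
def q_of(al,phi):
    z=d_of(al,phi); h=np.cross(z,Z); h/=np.linalg.norm(h); x=np.cross(h,z)
    return np.roll(R.from_matrix(np.stack([x,np.cross(z,x),z],1)).as_quat(),1),z,x
for al in(40,45,50,55,60,65,70):
  r=[]
  for phi in(.1,.15,.2,.25,.3,.4):
    q,z,x=q_of(np.deg2rad(al),phi); s=""
    for th in(.45,.6,.8,1.0):
        cc=SP+.09*(-np.cos(th)*X+np.sin(th)*Z)
        j=env.ik(cc-.011*z-.011*x,q); s+="-" if j is None else "y"
        if th==.45: j2=env.ik(cc-.08*z-.011*x,q); s+="-" if j2 is None else "Y"
    r.append(s)
  print(al,r)
E
```

```text
(335, 80) [array([-0.0052,  0.0081]), array([-0.0076,  0.0618])]
(412, 80) [array([0.0078, 0.0081]), array([0.0104, 0.0618])]
(290, 105) [array([-0.0119, -0.0025]), array([-0.0169,  0.0472])]
(460, 105) [array([ 0.015 , -0.0025]), array([0.0204, 0.0471])]
(265, 190) [array([-0.0129, -0.0301]), array([-0.0182,  0.0089])]
(487, 190) [array([ 0.016 , -0.0302]), array([0.0218, 0.0089])]
(180, 190) [array([-0.0241, -0.0307]), array([-0.0337,  0.0081])]
(322, 175) [array([-0.0057, -0.0258]), array([-0.0082,  0.015 ])]
(422, 175) [array([ 0.0077, -0.0258]), array([0.0103, 0.015 ])]
40 ['-Y--y', 'yYyyy', 'yYyyy', 'yYyyy', 'yYyyy', 'yYyyy']
45 ['yYyyy', 'yYyyy', 'yYyyy', 'yYyyy', 'yYyyy', 'yYyyy']
50 ['yYyyy', 'yYyyy', 'yYyyy', 'yYyyy', 'yYyyy', 'yYyyy']
55 ['yYyyy', 'yYyyy', 'yYyyy', 'yYyyy', 'yYyyy', 'yYyyy']
60 ['yYyyy', 'yYyyy', 'yYyyy', 'yYyyy', 'yYyyy', 'yYyyy']
65 ['yYyyy', 'yYyyy', 'yYyyy', 'yYyyy', 'yYyyy', 'yYyyy']
70 ['yYyyy', 'yYyyy', 'yYyyy', 'yYyyy', 'yYyyy', 'yYyyy']
```

The tip is about 22×13 mm and ends 10 mm ahead of the TCP, which agrees with the given 11. Building the path and checking IK and continuity.

```bash
cat > path2.py <<'E'
from path import *
PTS=np.array([(a*.011,b*.0065,.011) for a in(-1,1) for b in(-1,1)]+[(a*.011,b*.0135,-.002) for a in(-1,1) for b in(-1,1)])
def rot(al,phi):
    z=np.cos(phi)*(np.cos(al)*X+np.sin(al)*Y)-np.sin(phi)*Z
    h=np.cross(z,Z); h/=np.linalg.norm(h); x=np.cross(h,z)
    return np.stack([x,np.cross(z,x),z],1)
def phi2(th): return float(np.interp(th,[.9,np.pi],[.25,1.2]))
def pose2(th,r=.09,yb=0.,al=np.deg2rad(45),phi=None):
    Rm=rot(al,phi2(th) if phi is None else phi)
    rad=-np.cos(th)*X+np.sin(th)*Z; n=np.sin(th)*X+np.cos(th)*Z
    P=PTS@Rm.T; k=np.argmax(P@n)
    tip=Rm[:,2]*.011
    t=SP-tip; t=t+ (r-(tip*0)@rad)*rad + yb*Y   # tip centre at radius r, Y=yb
    t=t-n*((t-SP+P[k])@n)                        # support point on leaf plane
    c=t+P[k]-SP
    return t,np.roll(R.from_matrix(Rm).as_quat(),1),Rm,(k,c@rad,c@Y)
E
python3 - <<'E'
from path2 import *
p,q,Rm,i=pose2(.42)
for o in((-.12,.13),(-.09,0),(0,0)):
    pp=p+o[0]*Rm[:,2]*[1,1,0]+o[1]*Z; j=env.ik(pp,q); print(o,pp.round(3),None if j is None else j.round(3))
for th in np.linspace(.42,np.pi,10):
    p,q,Rm,i=pose2(th); j=env.ik(p,q)
    zmin=(p+PTS@Rm.T)[:,2].min()
    print(round(th,2),p.round(3),i[0],np.round(i[1:],3),zmin.round(3),None if j is None else j.round(3))
E
```

```text
(-0.12, 0.13) [ 0.343 -0.229  0.193] [-1.263  0.036 -0.461  1.843  1.219  0.77 ]
(-0.09, 0) [ 0.367 -0.214  0.063] [-1.189  0.14  -0.608  1.424  1.266  0.948]
(0, 0) [ 0.441 -0.168  0.063] [-0.959 -0.186 -0.872  0.675  1.315  1.787]
0.42 [ 0.441 -0.168  0.063] 7 [ 0.093 -0.017] 0.05 [-0.959 -0.186 -0.872  0.675  1.315  1.787]
0.72 [ 0.453 -0.171  0.089] 3 [ 0.092 -0.003] 0.076 [-0.938 -0.234 -0.857  0.662  1.31   1.866]
1.02 [ 0.472 -0.175  0.11 ] 3 [ 0.095 -0.002] 0.097 [-0.897 -0.27  -0.814  0.67   1.247  1.945]
1.33 [ 0.497 -0.18   0.126] 3 [ 0.098 -0.001] 0.111 [-0.829 -0.276 -0.72   0.748  1.104  1.99 ]
1.63 [ 0.525 -0.186  0.132] 3 [ 0.1 -0. ] 0.117 [-0.756 -0.239 -0.615  0.808  0.961  2.032]
1.93 [ 0.554 -0.192  0.129] 3 [0.101 0.   ] 0.114 [-0.682 -0.173 -0.508  0.859  0.82   2.067]
2.23 [ 0.581 -0.198  0.117] 1 [ 0.083 -0.01 ] 0.102 [-0.614 -0.092 -0.406  0.906  0.684  2.096]
2.54 [ 0.6   -0.202  0.1  ] 1 [ 0.085 -0.011] 0.084 [-0.554 -0.011 -0.316  0.955  0.554  2.12 ]
2.84 [ 0.614 -0.204  0.077] 1 [ 0.086 -0.011] 0.062 [-0.498  0.07  -0.237  1.001  0.429  2.144]
3.14 [ 0.62  -0.204  0.05 ] 1 [ 0.087 -0.012] 0.036 [-0.447  0.146 -0.174  1.045  0.311  2.169]
```

Shifting the tip centre to r=0.083 keeps contact within 95 mm. Approach and insert under the leaf with a guard, then look.

Run:
```python
from path2 import *
p,q,Rm,i=pose2(.42,r=.083); d=Rm[:,2]*[1,1,0]
env.goto(p-.12*d+.13*Z,q)
print(env.servo_line(p-.09*d,rate=.15,guard=8))
print(env.servo_line(p,rate=.06,guard=2.5))
s=env.get_state();print(s["time_s"],s["eef_pos"],p,s["wrist_force"])
for n in("scene","side","wrist"): cv2.imwrite(f"pics/{n}3.png",env.capture(n))
a=cv2.imread("pics/scene3.png")[130:290,170:370];b=cv2.imread("pics/side3.png")[130:290,190:390]
cv2.imwrite("pics/c3.png",cv2.resize(np.hstack([a,b]),None,fx=2,fy=3))
```

```text
False
False
6.5083 [ 0.44763348 -0.16939015  0.06009641] [ 0.44768293 -0.16924396  0.06004362] [-0.16588386 -0.52628765 -0.17535515]
```

View pics/c3.png

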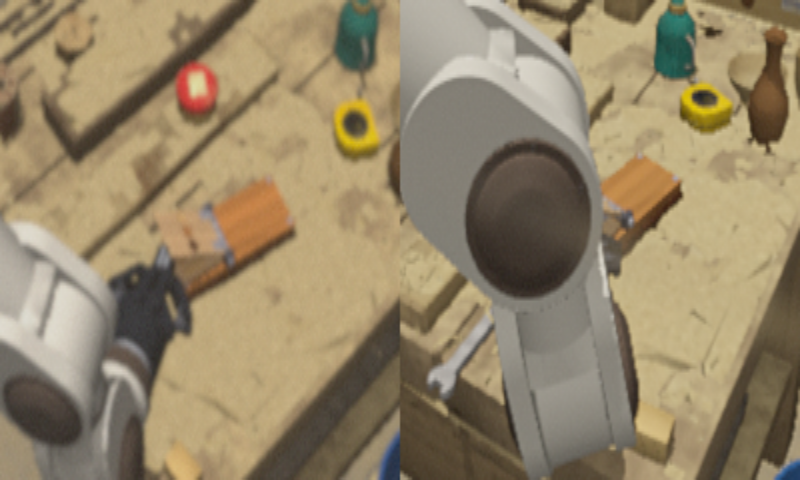

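View pics/wrist3.png

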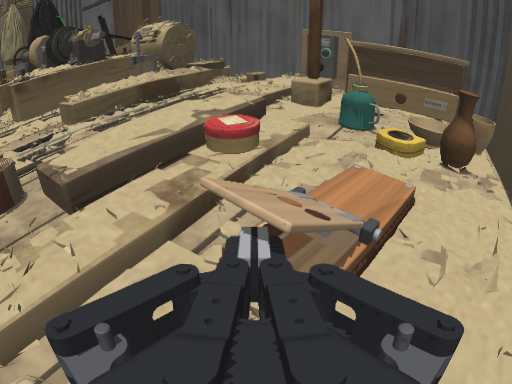

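The fingertip (wrist image ~(255,230)) sits under the leaf's free edge, touching nothing, and the offcut is clear. Sweeping to upright.

Run:
```python
from path2 import *
for th in np.arange(.54,1.75,.15):
    p,q,Rm,i=pose2(th,r=.083)
    g=env.servo_line(p,frame=q,rate=.05,guard=15)
    s=env.get_state(); print(round(th,2),g,round(s["time_s"],2),s["wrist_force"].round(1),np.round((s["eef_pos"]-p)*1e3,1))
    if g: break
for n in("scene","wrist"): cv2.imwrite(f"pics/{n}4.png",env.capture(n))
```

```text
0.54 False 7.02 [-0.6  0.4 -0.4] [ 0.2 -0.1  0.5]
0.69 False 7.43 [ 0.2 -0.1  0.1] [ 0.2 -0.1  0.6]
0.84 False 7.84 [ 0.3  1.6 -0.1] [0.1 0.  0.3]
0.99 False 8.26 [ 0.3 -0.8 -1. ] [ 0.3 -0.1  0.7]
1.14 False 8.68 [-0.  -0.4 -0.1] [0.  0.2 0.2]
1.29 False 9.11 [-0.3  0.1 -0.4] [-0.1  0.2 -0.1]
1.44 False 9.53 [0.7 0.6 0.7] [-0.1  0.2 -0.1]
1.59 False 9.96 [ 0.2  0.3 -0.4] [-0.1  0.2 -0.1]
1.74 False 10.38 [-0.3  0.2 -0.5] [-0.1  0.2 -0.1]
```

View pics/wrist4.png

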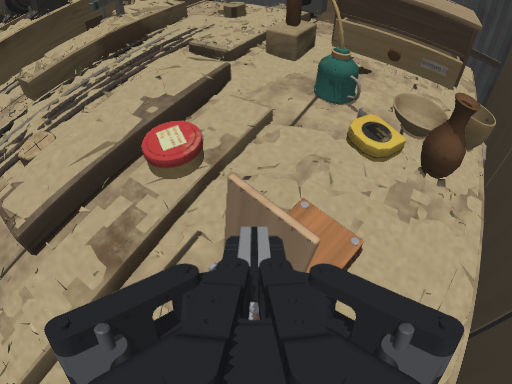

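View pics/scene4.png

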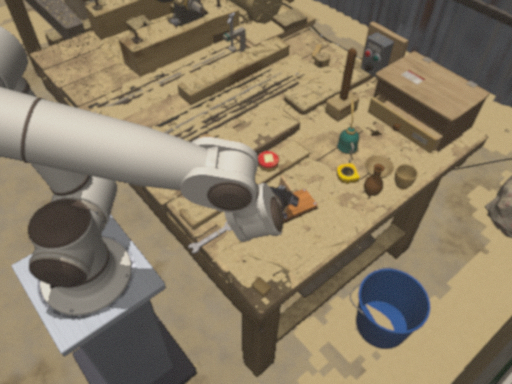

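The leaf stands about upright, with the tip behind it around (255,235), and the book has not visibly moved. Continuing over, slower and guarded at the end.

Run:
```python
from path2 import *
for th in np.r_[np.arange(1.89,2.95,.15),3.0]:
    p,q,Rm,i=pose2(th,r=.083)
    g=env.servo_line(p,frame=q,rate=.05,guard=15)
    s=env.get_state(); print(round(th,2),g,round(s["time_s"],2),s["wrist_force"].round(1))
    if g: break
else:
    p,q,Rm,i=pose2(np.pi,r=.083)
    g=env.servo_line(p-[0,0,.001],frame=q,rate=.025,guard=9)
    s=env.get_state(); print(g,s["time_s"],s["wrist_force"].round(1),s["eef_pos"]-p)
    g=env.servo_line(s["eef_pos"]-[0,0,.006],rate=.015,guard=9)
    s=env.get_state(); print(g,s["time_s"],s["wrist_force"].round(1),s["eef_pos"]-p)
for n in("scene","wrist","side"): cv2.imwrite(f"pics/{n}5.png",env.capture(n))
```

```text
1.89 False 10.91 [-0.3  0.9 -0. ]
2.04 False 11.33 [-0.4 -0.5  0.4]
2.19 False 11.76 [ 0.5 -0.2  0.3]
2.34 False 12.15 [ 0.3 -0.  -0.2]
2.49 False 12.54 [-0.3 -0.3 -1. ]
2.64 False 12.93 [ 0.1  0.9 -1.6]
2.79 False 13.33 [-0.2 -0.1 -0.3]
2.94 False 13.73 [-0.6  0.3 -1. ]
3.0 False 13.98 [-0.5  0.3  0.4]
False 14.6417 [ 0.1  0.2 -0.3] [ 1.29413046e-05  1.50551113e-04 -1.24649292e-03]
True 14.9083 [-2.9  0.1  6.1] [ 1.77619531e-04 -3.54520161e-05 -1.88813971e-03]
```

View pics/wrist5.png

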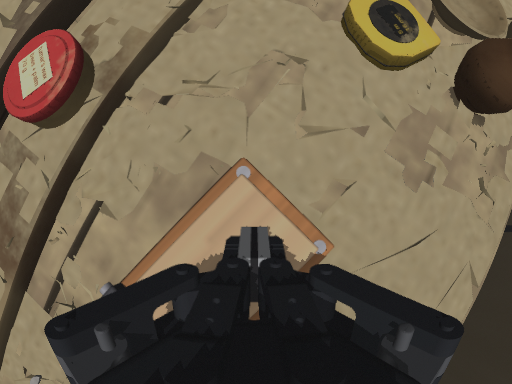

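The force rose sharply at the expected height, so the leaf is on its stop. Backing off straight up and looking.

Run:
```python
from path2 import *
s=env.get_state(); 
env.servo_line(s["eef_pos"]+[0,0,.06],rate=.06)
p=env.get_state()["eef_pos"]
env.servo_line(p-.16*X+.12*Z-.02*Y,rate=.2)
env.dwell(.3)
m=env.camera_model("wrist"); im=env.capture("wrist"); np.savez("w6.npz",K=m["K"],T=m["world_from_camera"])
cv2.imwrite("pics/w6.png",im)
b=env.capture("side"); cv2.imwrite("pics/side6.png",b); a=env.capture("scene"); cv2.imwrite("pics/scene6.png",a)
cv2.imwrite("pics/c6.png",cv2.resize(np.hstack([a[130:290,170:370],b[130:290,190:390]]),None,fx=2,fy=2))
s=env.get_state();print(s["time_s"],s["eef_pos"],s["wrist_force"])
```

```text
17.8333 [ 0.45309865 -0.18606309  0.22756845] [0.07147786 0.09394756 1.18867875]
```

View pics/w6.png

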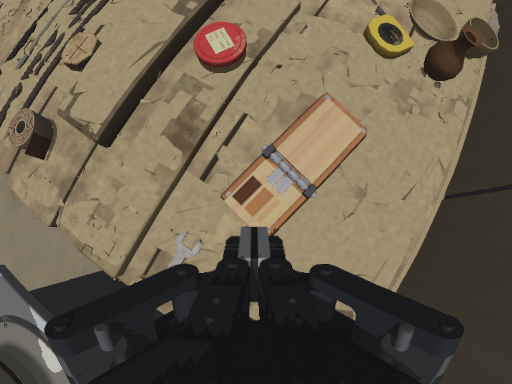

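View pics/c6.png

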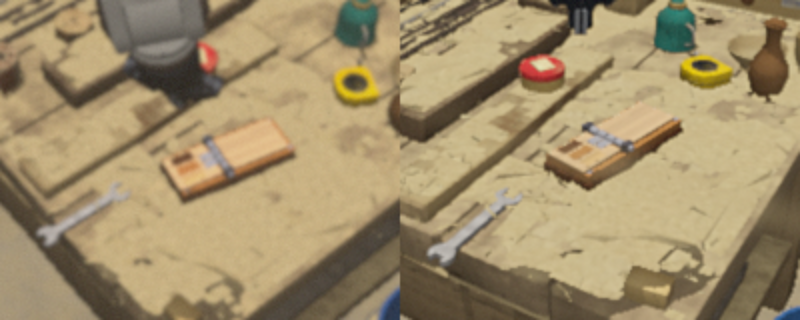

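The leaf lies on the far half and the shorter leaf is flat. A zoom will confirm flatness and that the book stayed put.

Run:
```python
import cv2,numpy as np
s1=cv2.imread("pics/side1.png")[165:235,245:345]; s6=cv2.imread("pics/side6.png")[165:235,245:345]
cv2.imwrite("pics/cmp.png",np.vstack([cv2.resize(x,None,fx=4,fy=4,interpolation=cv2.INTER_CUBIC) for x in(s1,s6)]))
im=cv2.imread("pics/w6.png")[85:240,210:380]
cv2.imwrite("pics/w6z.png",cv2.resize(im,None,fx=3.8,fy=3.8,interpolation=cv2.INTER_CUBIC))
```

```text
(no output)
```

View pics/cmp.png

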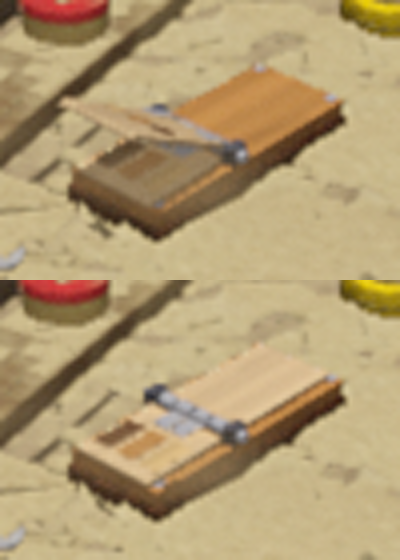

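View pics/w6z.png

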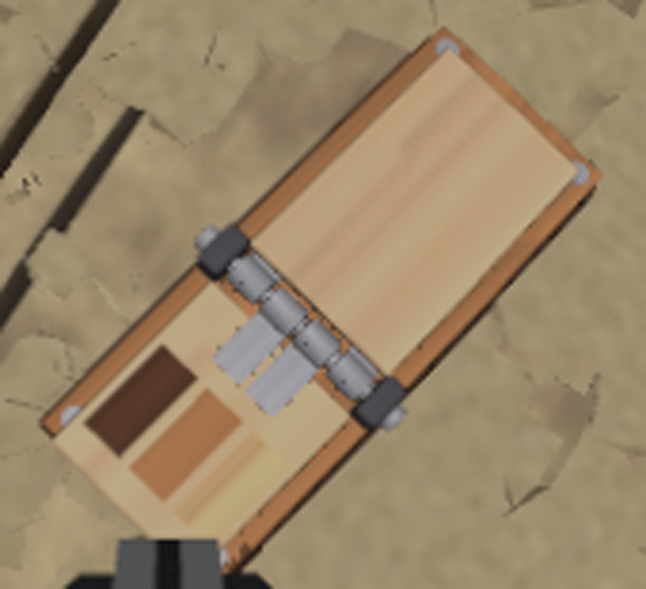

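It looks flat and unmoved: the side-view corners coincide. There is time for one more guarded press to confirm the leaf is on its stop, not just nearly there.

Run:
```python
from path2 import *
p,q,Rm,i=pose2(np.pi,r=.088)
env.servo_line(p+.03*Z,rate=.2)
env.servo_line(p+.006*Z,rate=.06)
env.dwell(.1)
g=env.servo_line(p-.008*Z,rate=.02,guard=12)
s=env.get_state(); print(g,s["time_s"],s["wrist_force"].round(1),(s["eef_pos"]-p).round(4))
env.servo_line(s["eef_pos"]+.05*Z,rate=.08)
p2=env.get_state()["eef_pos"]; env.servo_line(p2-.14*X+.12*Z,rate=.2); env.dwell(.2)
cv2.imwrite("pics/w7.png",env.capture("wrist")); b=env.capture("side"); cv2.imwrite("pics/side7.png",b)
c=[cv2.resize(x[165:235,245:345],None,fx=4,fy=4,interpolation=cv2.INTER_CUBIC) for x in(cv2.imread("pics/side6.png"),b)]
cv2.imwrite("pics/cmp7.png",np.vstack(c)); s=env.get_state(); print(s["time_s"],s["wrist_force"])
```

```text
True 20.2417 [-3.9 -1.3  8.1] [ 0.0003 -0.0001 -0.0019]
22.4083 [-0.36368863  0.4787736  -1.14975255]
```

View pics/cmp7.png

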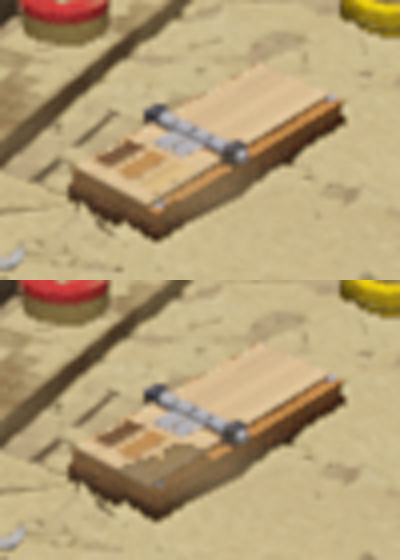

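The second press met a hard stop at the same height (-1.9 mm) at a different radius, so the leaf is flat. The arm is clear and only its shadow falls on the book.

```bash
python3 -c "
from plant import env
env.job_done(); print(env.get_state()['time_s'])"
```

```text
the job is handed in; nothing more can be done
the job is handed in; nothing more can be done
```

The top leaf now lies flat on the far half of the base, and I handed the job in at about 22.4 s with the arm clear. I turned it with the shut fingertips: under the free edge from the right, over the spine in small guarded steps, then a light press down.

**Flat:** two presses, at slightly different distances from the spine, stopped hard at the same height. That height was 1.9 mm below the computed one, which is within the 2 mm calibration.

**Undisturbed:** the side view shows the book's corners where they were, the shorter leaf lying flat, and the tin and offcut apparently in place. I did not check the abrasive roll and the wood blank individually.

**Forces:** the largest wrist force I read was about 9 N, during the final presses; it was below 2 N at the end of every sweep step.

**Disagreement:** the wrist camera and the other two views differed by 2–4 mm on the spine position. I used a value in between.

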